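# Paint pots to the other rack in reverse order

### The job

For the next session I use these in the opposite order: move the three paint pots and the cement bottle from the plywood rack to the blue rack in reverse order, so that the one nearest the robot in the plywood rack ends up farthest from the robot in the blue rack, and so on along the row. Stand each one upright in the middle of its cork disc, never tip one over, and leave the tape roll and the green model part where they lie.

Things in the scene. Friction and masses are not known exactly. Their poses are not given: they have to be found in the camera images.
- red_centre (a point): small round paint pot with red cap and red body, diameter 33 mm, height 34 mm. Loose, up to 70 g. This point is its centre, half-way up; z is its axis, up
- white_centre (a point): round paint pot with white cap, a little larger, diameter 38 mm, height 42 mm. Loose, up to 70 g. This point is its centre, half-way up; z is its axis, up
- black_centre (a point): small round paint pot with black cap and dark blue body, diameter 33 mm, height 34 mm. Loose, up to 70 g. This point is its centre, half-way up; z is its axis, up
- green_centre (a point): square white cement bottle with green cap, height 61 mm; square body 30 x 30 mm up to 43 mm (its x and y are across the flats, within 0.25 rad of the plywood rack's at the start), cap diameter 19 mm above. Loose, up to 70 g. This point is its centre, half-way up; z is its axis, up
- red_chip: red chip, a fixed flat tile 30 x 13 x 2 mm, stuck on the ledge of the plywood rack; it marks the place where the red-capped pot stands at the start: the origin lies 42 mm to the -y side (rack frame) of the centre of that place. Axes as the plywood rack's. It stays there
- white_chip: white chip, a fixed flat tile 30 x 13 x 2 mm, stuck on the ledge of the plywood rack; it marks the place where the white-capped pot stands at the start: the origin lies 42 mm to the -y side (rack frame) of the centre of that place. Axes as the plywood rack's. It stays there
- black_chip: black chip, a fixed flat tile 30 x 13 x 2 mm, stuck on the ledge of the plywood rack; it marks the place where the black-capped pot stands at the start: the origin lies 42 mm to the -y side (rack frame) of the centre of that place. Axes as the plywood rack's. It stays there
- green_chip: green chip, a fixed flat tile 30 x 13 x 2 mm, stuck on the ledge of the plywood rack; it marks the place where the green-capped bottle stands at the start: the origin lies 42 mm to the -y side (rack frame) of the centre of that place. Axes as the plywood rack's. It stays there
- old_rack: plywood rack; at the start the pots and bottle stand on its four discs. A ledge 5 mm high on its -y side (own y -34 to -51) bears the colour chips. Fixed, 210 x 68 mm. Origin: centre of underside, on the table; own x along the row, away from the robot (yaw -0.2 to 0.1 rad). Flat floor 8 mm up, 40 mm cork discs centred at own x -75, -25, 25, 75, y 0 mm; side lips (own y +-30 to 34) 11 mm high, end cheeks (own x +-101 to 105) 16 mm high
- new_rack: the blue rack, empty at the start. Fixed, 210 x 68 mm. Origin: centre of underside, on the table; own x along the row, away from the robot (yaw -0.2 to 0.1 rad). Flat floor 8 mm up, 40 mm cork discs centred at own x -75, -25, 25, 75, y 0 mm; side lips (own y +-30 to 34) 11 mm high, end cheeks (own x +-101 to 105) 16 mm high
- tape_roll: bystander: roll of masking tape lying flat between the racks, diameter 68 mm, 18 mm high; origin at the centre of its underside
- green_part: bystander: olive green model part 20 x 62 x 18 mm lying between the racks; origin at the centre of its underside
Things that resemble listed ones, but are neither listed nor needed, are in the scene too. Leave any orange or purple look-alike of the part that bears black_centre alone. What is shaped like the part that bears white_centre but yellow is not meant.

How it is judged:
By the outcome, as a careful person would: the job done as asked, in the order asked, and still so for the second after the job is handed in, with the robot touching nothing.
It also fails if it takes over 102 s, if anything falls off the work surface, if the arm or the gripper's body presses on something with over 40 N, if the wrist force passes 120 N, or if a joint passes its speed limit or range.

### The arm

A 6-joint arm with a two-finger parallel gripper is mounted at the origin on the work surface; the furniture and walls round the work are solid. World frame = base frame: x ahead of the robot, y to its left, z up, the work surface at z = 0. Lengths are in m, angles in rad, forces in N, time in s.
With the tool pointing down it reaches from about 0.275 to 1 m from the base axis. Payload 8.4 kg.
Tool frame: the origin (TCP) lies between the finger pads; the fingertips stand 25 mm ahead of it and the grasp point (between the pads) lies 6 mm ahead of it; z points along the fingers, y is the direction in which the jaws open and shut (so a half turn about z gives the same grasp; the last joint's range is limited). The gripper opens to 85 mm and grips with 20 to 120 N. Pads are 22 mm wide; open, the fingers measure 114 mm over their backs; the gripper's body (76 mm by 85 mm) begins 54 mm behind the grasp point. The pads swing forward as they close: fully open they stand 13 mm farther back than shut.
Start: joints at [-1.314, 0.353, 1.633, -0, 1.155, -0.002], TCP at [0.16, -0.604, 0.256] pointing down, gripper open.
Joint ranges: [-2.63, 2.63], [-0.92, 2.1], [0.06, 2.66], [-1.3, 4.44], [0, 2.69], [-3.02, 3.02]. Speed limits (rad/s): [2.22, 2.22, 2.79, 3.14, 3.14, 3.14].

### API

Orientations are given as a rotation vector (axis times angle).
In Python, from cell import bot, eyes gives the robot as it stands.
- The arm moves only by the shell command python3 -m pendant 'ROWS' [OPENING] [FORCE]. ROWS is JSON, a list of rows, each an object of numbers: "tx", "ty", "tz": the shift along the world's x, y, z in m; "spin": the turn about the world's z in rad. In form: [{"tx": .., "ty": .., "tz": .., "spin": ..}, ...]. A call has 1 to 12 rows; each row is the pose to reach, as a shift and turn from the pose commanded when the call began; what a row does not reach only later rows make up. A row lasts 1/8 s, in which the tool goes at most 62.5 mm and 10.7 degrees, less where a joint would pass 70% of its speed; a pose out of reach is approached as far as the arm can. A call with a gripper value outside its range is refused whole. OPENING is the closure, from 0 (fully open) to 1 (shut), set as the call begins (- or left out, the last holds). The fingers move at their own pace and stop on an object; FORCE is the grip in N (left out, the last holds). Time passes only in rows, so rows that repeat a pose let the fingers close. It gives the time, the measured TCP pose, the force and the opening at its end, in the units of the state.
- bot.state(): the state, without advancing time (a new reading comes with each control period).
- eyes.capture(name): name is "scene" or "top"; returns a dict with "frame" (420x560x3 uint8, red, green, blue), "camera_matrix" (3x3 intrinsics, pixels), "k1" (the pictures are not rectified: a ray, as slopes to the right and down, at radius r is drawn at 1 + k1 r^2 times it, then the intrinsics apply), "extrinsics" (4x4, takes a point from world to camera coordinates). Camera axes: x right, y down, z forward; pixel columns grow to the right and rows downward; lengths in m; the calibration is good to about 2 mm. A picture is of the moment at which its call begins. There is no depth.
- bot.sign_off(): hands the job in, once; it reports no verdict.
The state is a dict: "t": time; "joint_pos": joint angles; "qd": joint speeds; "joint_torque": joint torques, N m; "tcp_pos": TCP position; "tool_rot": TCP orientation; "wrist_force": force on the tool from outside, world axes, zero at the start; "wrist_torque": the same for the moment, N m; "finger_gap": opening from 0.0 (shut) to 1.0 (fully open).
Only numpy, scipy, OpenCV 4.12 (cv2) and the standard library are available. Lean on these libraries where they do the work, as an engineer would, in place of code of your own. Each camera call takes 0.05 s, during which the arm holds its last target.

## Working session

There is one attempt and no reset: what is moved stays moved. The work goes in short steps, Python scripts to look and compute and a shell command to move; the robot and the scene stay as the last step left them, time stands still between calls to the robot, and variables do not carry over. Pictures are saved under pics/ and viewed, and the job is handed in when it is done.

```bash
ls; mkdir -p pics
python3 - <<'E'
from cell import bot, eyes
import cv2,pickle
print(bot.state())
d={}
for n in("scene","top"):
    c=eyes.capture(n); d[n]=c
    cv2.imwrite(f"pics/{n}0.png",cv2.resize(c["frame"][:,:,::-1],(784,588),interpolation=cv2.INTER_CUBIC))
    print(n,c["camera_matrix"],c["k1"],c["extrinsics"])
pickle.dump(d,open("cap0.pkl","wb"))
E
```

```text
pics
{'t': 0.0, 'joint_pos': array([-1.31438264e+00,  3.53666705e-01,  1.63414247e+00,  1.26834284e-05,
        1.15517884e+00, -2.35857916e-03]), 'qd': array([-0.00070008, -0.00060161,  0.00033684,  0.00079565, -0.00057599,
        0.0001445 ]), 'joint_torque': array([ 4.12846930e-03, -6.05237317e+01, -3.42062831e+01,  4.48622186e-04,
        9.34349344e-03, -4.76021057e-06]), 'tcp_pos': array([ 0.15985063, -0.60375717,  0.25554649]), 'tool_rot': array([-3.11395999e+00, -4.05158586e-01,  2.59486766e-04]), 'wrist_force': array([-0.00794887, -0.10620746, -0.75204577]), 'wrist_torque': array([-0.00892338,  0.020742  ,  0.02818967]), 'finger_gap': 0.9995925985099032}
scene [[525.89507373   0.         289.38831556]
 [  0.         525.89507373 210.59433443]
 [  0.           0.           1.        ]] 0.028191512682460795 [[-0.83960569 -0.54317224 -0.00511837  0.43674498]
 [-0.26489545  0.41765074 -0.86913651  0.18421319]
 [ 0.47422852 -0.72837612 -0.49454579  0.85227959]
 [ 0.          0.          0.          1.        ]]
top [[518.65819406   0.         278.43043746]
 [  0.         518.65819406 203.10529515]
 [  0.           0.           1.        ]] -0.17492798269776336 [[ 6.09629819e-04 -9.99837154e-01  1.80359221e-02 -3.53710453e-02]
 [-9.86909898e-01 -3.51023234e-03 -1.61234396e-01  5.33050996e-01]
 [ 1.61271450e-01 -1.77015368e-02 -9.86751324e-01  1.02420428e+00]
 [ 0.00000000e+00  0.00000000e+00  0.00000000e+00  1.00000000e+00]]
```

View pics/scene0.png

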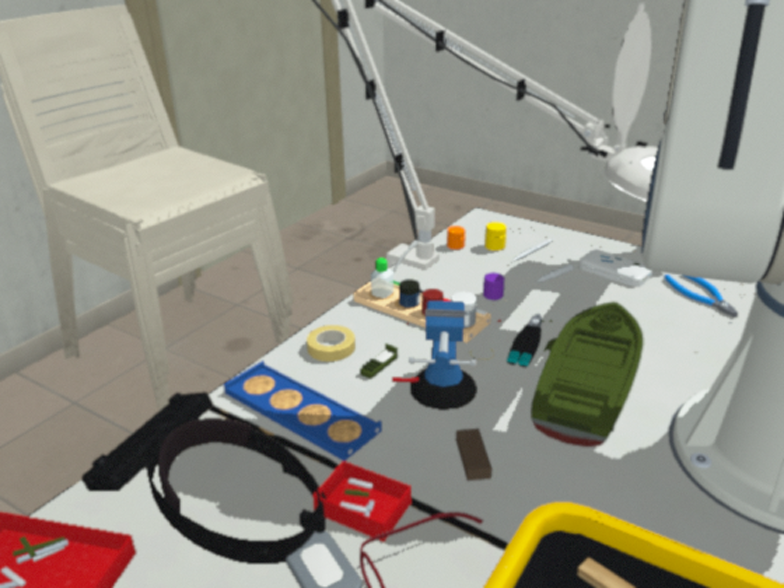

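View pics/top0.png

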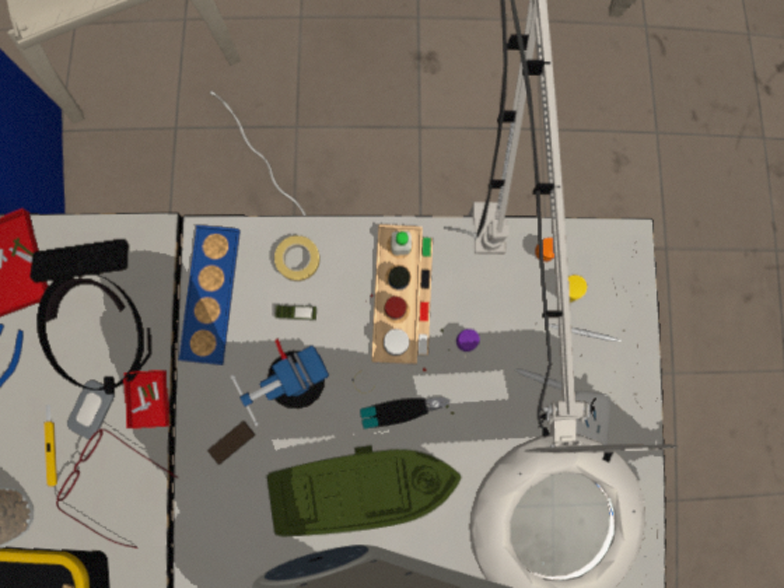

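The top view (784-px scale) shows the plywood rack at about (402,292). From near to far it holds white (396,342), red (395,308), black (399,277) and green (402,240). The empty blue rack is at (210,295), and the tape (297,257) and green part (295,312) lie between them.

Possible mix-ups:
- **Orange pot (545,248) and purple pot (468,340):** black look-alikes, not meant.
- **Yellow pot (575,287):** white look-alike, not meant.
- **Chips at x≈425:** flat markers only.

The vise (295,375) and the lamp arm over x≈550 are obstacles.

```bash
cat > h.py <<'E'
import numpy as np,cv2,pickle
def dist(c): return np.array([c["k1"],0,0,0,0.])
def proj(c,P):
    E=c["extrinsics"]; r,_=cv2.Rodrigues(E[:3,:3])
    return cv2.projectPoints(np.array(P,float).reshape(-1,1,3),r,E[:3,3],c["camera_matrix"],dist(c))[0].reshape(-1,2)
def ray(c,uv):
    n=cv2.undistortPoints(np.array(uv,float).reshape(-1,1,2),c["camera_matrix"],dist(c)).reshape(-1,2)
    E=c["extrinsics"];R=E[:3,:3];o=-R.T@E[:3,3]
    d=np.c_[n,np.ones(len(n))]@R
    return o,d
def onz(c,uv,z):
    o,d=ray(c,uv); return o+d*((z-o[2])/d[:,2])[:,None]
def tri(c1,u1,c2,u2):
    o1,d1=ray(c1,[u1]);o2,d2=ray(c2,[u2]);d1=d1[0];d2=d2[0]
    s=np.linalg.lstsq(np.c_[d1,-d2],o2-o1,rcond=None)[0]
    a=o1+s[0]*d1;b=o2+s[1]*d2
    return (a+b)/2,np.linalg.norm(a-b)
E
python3 - <<'E'
from h import *
d=pickle.load(open("cap0.pkl","rb"));s,t=d["scene"],d["top"];k=560/784
P=lambda *a:np.array(a)*k
print("camtop",ray(t,[[0,0]])[0],"camscene",ray(s,[[0,0]])[0])
for n,a,b in [("lamp base elbow?",(424,212),(487,212)),("head",(640,165),(566,425)),("clip1 ",(398,162),(497,184)),("clip2",(370,90),(508,116)),("clip3",(343,18),(518,42)),("up1",(520,90),(548,188)),("up2",(440,40),(535,66)),("vise top",(445,308),(300,368)),("headtip",(620,160),(565,430)),("up3",(588,150),(552,313))]:
    p,e=tri(s,P(*a),t,P(*b));print(n,p.round(3),round(e,3))
for n,uv in [("shade c",(556,515)),]:
    print(onz(t,[P(*uv)],0.4))
cv2.imwrite("pics/c0.png",cv2.resize(t["frame"][150:270,120:340,::-1],None,fx=3.6,fy=3.6,interpolation=cv2.INTER_CUBIC))
cv2.imwrite("pics/c1.png",cv2.resize(s["frame"][150:335,150:380,::-1],None,fx=3.2,fy=3.2,interpolation=cv2.INTER_CUBIC))
E
```

```text
camtop [ 0.36091996 -0.01536416  1.09721904] camscene [0.01131552 0.78107108 0.58383311]
lamp base elbow? [ 0.615 -0.178  0.101] 0.03
head [ 0.308 -0.255  0.213] 0.051
clip1  [ 0.646 -0.174  0.18 ] 0.001
clip2 [ 0.696 -0.171  0.289] 0.002
clip3 [ 0.739 -0.166  0.394] 0.002
up1 [ 0.536 -0.23   0.313] 0.132
up2 [ 0.656 -0.206  0.383] 0.121
vise top [0.405 0.088 0.112] 0.004
headtip [ 0.318 -0.246  0.222] 0.018
up3 [ 0.415 -0.246  0.227] 0.111
[[ 0.25232316 -0.18669349  0.4       ]]
```

View pics/c0.png

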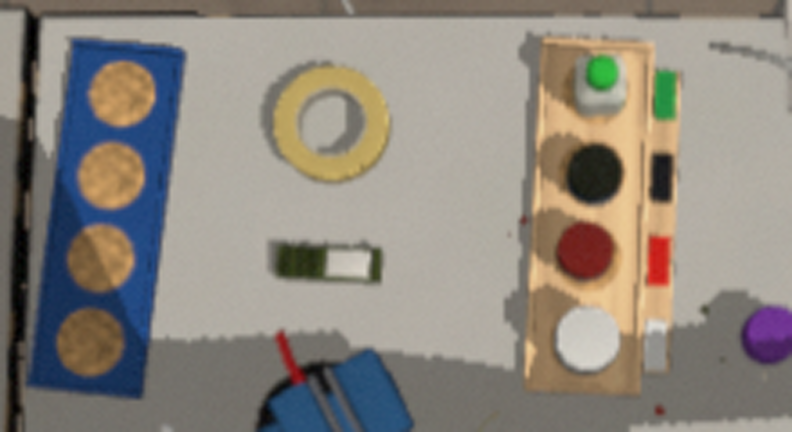

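View pics/c1.png

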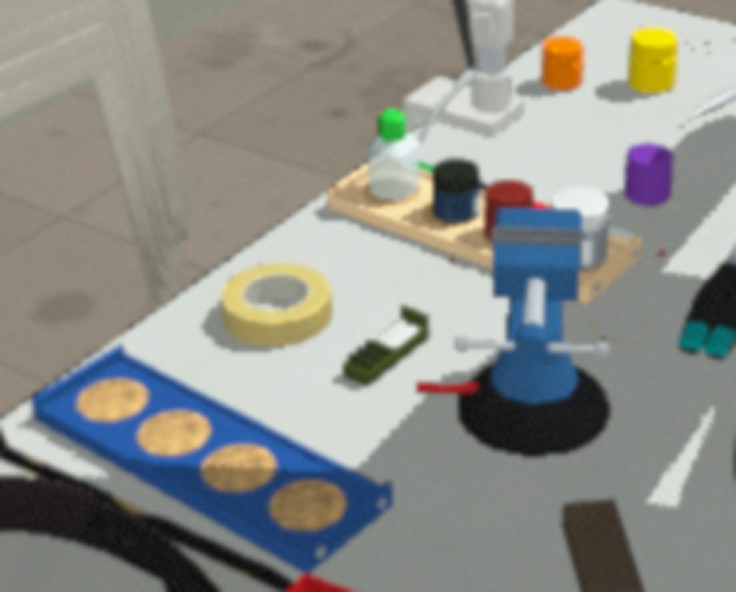

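Run:
```python
from h import *
d=pickle.load(open("cap0.pkl","rb"));s,t=d["scene"],d["top"];k=560/784
P=lambda *a:np.array(a)*k
def plane_int(a,b,uv):
    o,dd=ray(t,[P(*a),P(*b)]);n=np.cross(dd[0],dd[1]);o2,d2=ray(s,[P(*uv)]);d2=d2[0]
    return o2+d2*(n@(o-o2))/(n@d2)
for uv in [(370,3),(440,40),(520,90),(595,138),(610,155)]:
    p=plane_int((541,66),(570,410),uv);print(uv,p.round(3),(proj(t,p)/k).round())
# shade top apex etc
for a,b in [((628,165),(556,440)),((655,185),(556,515)),((640,145),(566,440))]:
    p,e=tri(s,P(*a),t,P(*b));print(p.round(3),round(e,3))
for p in [(0.16,-0.604,0.256),(0,0,0.3),(0.45,-.1,.3)]:
    print(p,proj(s,p)/k,proj(t,p)/k)
cv2.imwrite("pics/l.png",cv2.resize(s["frame"][0:200,360:560,::-1],None,fx=3,fy=3,interpolation=cv2.INTER_CUBIC))
cv2.imwrite("pics/l2.png",cv2.resize(t["frame"][:,280:500,::-1],None,fx=1.4,fy=1.4,interpolation=cv2.INTER_CUBIC))
```

```text
(370, 3) [ 0.699 -0.183  0.416] [[541.  68.]]
(440, 40) [ 0.586 -0.2    0.371] [[553. 185.]]
(520, 90) [ 0.462 -0.222  0.309] [[563. 310.]]
(595, 138) [ 0.348 -0.242  0.251] [[570. 412.]]
(610, 155) [ 0.325 -0.249  0.227] [[571. 431.]]
[ 0.304 -0.236  0.22 ] 0.022
[ 0.236 -0.229  0.208] 0.028
[ 0.3   -0.243  0.248] 0.033
(0.16, -0.604, 0.256) [[781.72642469  95.56164072]] [[843.98041715 550.54934164]]
(0, 0, 0.3) [[865.40335373 213.89944228]] [[362.2511633  730.05953827]]
(0.45, -0.1, 0.3) [[488.36829114 117.88692585]] [[453.29376562 321.30733664]]
```

View pics/l.png

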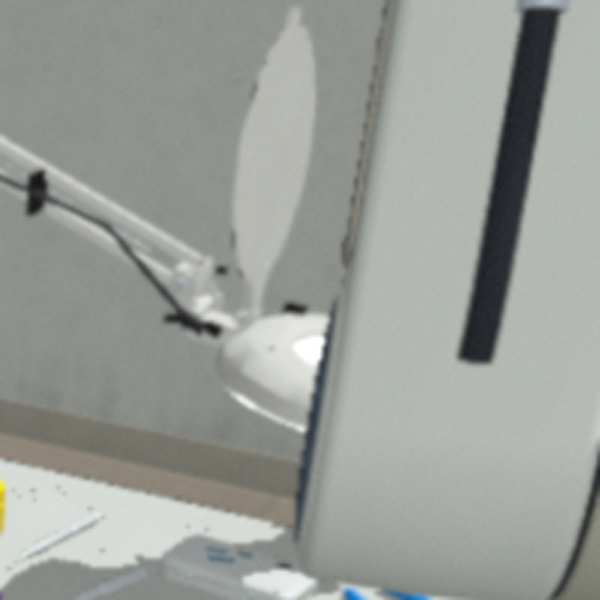

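```bash
cat > m.py <<'E'
from h import *
def blob(f,lo,hi,box,amin=8):
    hsv=cv2.cvtColor(f,cv2.COLOR_RGB2HSV_FULL)
    m=cv2.inRange(hsv,np.array(lo),np.array(hi)); k=np.zeros_like(m);x0,y0,x1,y1=box;k[y0:y1,x0:x1]=m[y0:y1,x0:x1]
    n,l,st,ce=cv2.connectedComponentsWithStats(k)
    out=[]
    for i in range(1,n):
        if st[i,4]>=amin:
            cnt=max(cv2.findContours((l==i).astype(np.uint8),cv2.RETR_EXTERNAL,cv2.CHAIN_APPROX_NONE)[0],key=len)
            (c,(w,h),a)=cv2.minAreaRect(cnt)
            out.append((ce[i].round(2),int(st[i,4]),np.round(c,2),round(w+1,1),round(h+1,1),st[i,:4]))
    return sorted(out,key=lambda o:-o[1])
E
python3 - <<'E'
from m import *
d=pickle.load(open("cap0.pkl","rb"));t=d["top"];f=t["frame"]
R=(255,150,312,265)
for n,lo,hi in [("green",(70,120,80),(100,255,255)),("red",(0,150,80),(12,255,255)),("red2",(245,150,80),(255,255,255)),("black",(0,0,0),(255,255,45)),("white",(0,0,140),(255,40,255))]:
    print(n); 
    for o in blob(f,lo,hi,R)[:5]: print("  ",o, onz(t,[o[0]],.042)[0].round(4), onz(t,[o[0]],.007)[0].round(4))
print("discs")
for o in blob(f,(10,60,90),(40,255,255),(128,155,175,262),80): print(o,onz(t,[o[0]],.008)[0].round(4))
print("blue")
for o in blob(f,(140,120,40),(175,255,255),(120,150,180,270),80): print(o)
E
```

```text
green
   (array([304.08, 175.83]), 63, array([304.5, 176. ]), 13.0, 6.0, array([302, 170,   6,  13], dtype=int32)) [ 0.5912 -0.0877  0.042 ] [ 0.5988 -0.0901  0.007 ]
   (array([286.62, 169.82]), 61, array([286.5, 170. ]), 9.0, 8.0, array([283, 166,   8,   9], dtype=int32)) [ 0.6038 -0.0513  0.042 ] [ 0.6118 -0.0525  0.007 ]
red
   (array([282.02, 219.08]), 181, array([282., 219.]), 15.0, 15.0, array([275, 212,  15,  15], dtype=int32)) [ 0.5002 -0.0417  0.042 ] [ 0.5048 -0.0426  0.007 ]
   (array([302.49, 222.09]), 79, array([302.5, 222.5]), 14.0, 6.0, array([300, 216,   6,  14], dtype=int32)) [ 0.4941 -0.0837  0.042 ] [ 0.4985 -0.086   0.007 ]
red2
black
   (array([284.43, 197.94]), 167, array([284.5, 198. ]), 15.0, 14.0, array([278, 191,  14,  15], dtype=int32)) [ 0.5442 -0.0467  0.042 ] [ 0.5503 -0.0477  0.007 ]
   (array([303.41, 198.98]), 44, array([303., 199.]), 11.0, 5.0, array([301, 194,   5,  11], dtype=int32)) [ 0.5422 -0.0859  0.042 ] [ 0.5482 -0.0883  0.007 ]
white
   (array([275.9 , 191.88]), 1572, array([283., 203.]), 99.0, 57.0, array([255, 154,  57,  99], dtype=int32)
[... 485 characters left out ...]
)) [ 0.5921 -0.0539  0.042 ] [ 0.5998 -0.0552  0.007 ]
discs
(array([144.49, 244.58]), 258, array([144.5, 244.5]), 18.0, 18.0, array([136, 236,  18,  18], dtype=int32)) [0.4489 0.2488 0.008 ]
(array([147.51, 221.33]), 256, array([147.5, 221.5]), 18.0, 18.0, array([139, 213,  18,  18], dtype=int32)) [0.4986 0.2441 0.008 ]
(array([150.55, 198.41]), 255, array([150.5, 198.5]), 18.0, 18.0, array([142, 190,  18,  18], dtype=int32)) [0.5482 0.2395 0.008 ]
(array([153.58, 175.59]), 251, array([153.5, 175.5]), 18.0, 18.0, array([145, 167,  18,  18], dtype=int32)) [0.5982 0.235  0.008 ]
blue
(array([149.22, 210.04]), 1721, array([149.02, 209.82]), 32.0, 98.4, array([128, 161,  43,  99], dtype=int32))
```

Run:
```python
from m import *
d=pickle.load(open("cap0.pkl","rb"));s,t=d["scene"],d["top"];k=560/784
P=lambda *a:np.array(a)*k
for z,L in [(.11,[(313,345),(328,370),(272,352),(290,398)]),(.05,[(233,377),(255,423),(278,340)])]:
    print(z,onz(t,[P(*a) for a in L],z).round(3))
# flap: intersection of scene tip ray with top line row 445
for a,b in [((640,5),(575,444)),((640,5),(675,447)),((632,140),(600,445)),((623,60),(600,445)),((651,60),(670,446))]:
    p,e=tri(s,P(*a),t,P(*b));print(a,p.round(3),round(e,3))
# scene check of pots: predicted outlines
f=s["frame"]
for n,lo,hi in [("gcap",(70,120,80),(100,255,255)),("red",(0,120,60),(12,255,255)),("dark",(0,0,0),(255,255,70))]:
    for o in blob(f,lo,hi,(255,180,340,225))[:3]: print(n,o[0],o[1],o[5])
for n,p in dict(red=(.5024,-.0421,.025),black=(.547,-.0472,.025),gcap=(.5997,-.0507,.06),white=(.4508,-.044,.029)).items(): print(n,proj(s,p),proj(t,p))
g=cv2.resize(f[170:240,240:350,::-1],None,fx=7,fy=7,interpolation=cv2.INTER_CUBIC);cv2.imwrite("pics/p1.png",g)
cv2.imwrite("pics/p2.png",cv2.resize(t["frame"][155:265,255:315,::-1],None,fx=5.4,fy=5.4,interpolation=cv2.INTER_CUBIC))
```

```text
0.11 [[0.438 0.071 0.11 ]
 [0.404 0.051 0.11 ]
 [0.428 0.127 0.11 ]
 [0.366 0.102 0.11 ]]
0.05 [[0.396 0.192 0.05 ]
 [0.33  0.159 0.05 ]
 [0.45  0.128 0.05 ]]
(640, 5) [ 0.311 -0.2    0.437] 0.023
(640, 5) [ 0.321 -0.295  0.427] 0.011
(632, 140) [ 0.307 -0.28   0.244] 0.004
(623, 60) [ 0.319 -0.241  0.364] 0.007
(651, 60) [ 0.31  -0.325  0.349] 0.004
gcap [272.03 188.42] 66 [269 184   8  10]
red [307.68 211.58] 105 [302 207  16  17]
dark [291.21 206.92] 147 [285 201  15  17]
red [[307.25342731 216.199651  ]] [[282.01732074 219.09647248]]
black [[290.77550698 209.60806631]] [[284.43616365 198.02943929]]
gcap [[271.2115977  188.54048053]] [[286.60881017 169.79621026]]
white [[329.18630699 220.89145574]] [[282.99542413 243.63469718]]
```

View pics/p1.png

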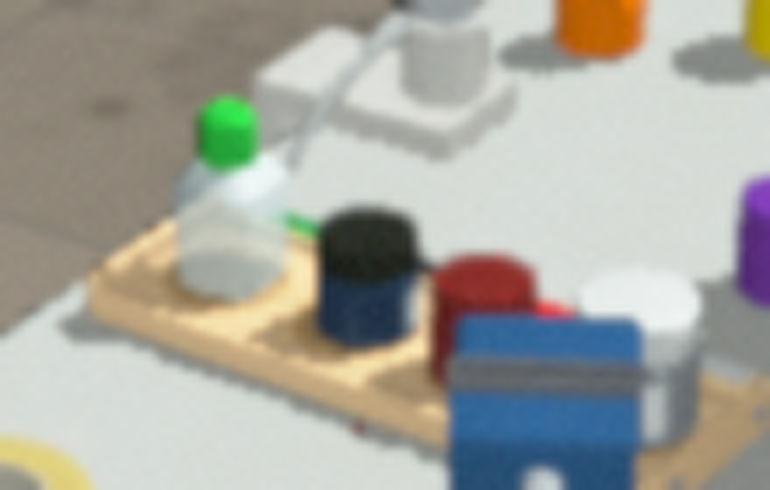

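View pics/p2.png

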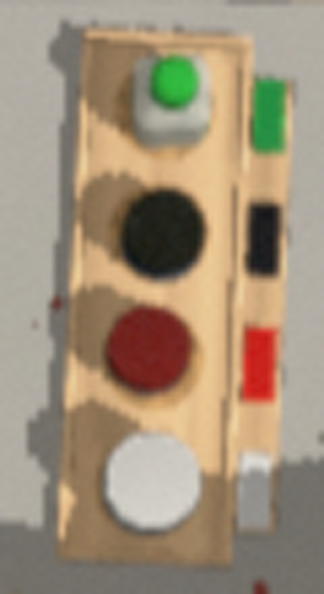

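Gripper approach: jaws across the row (world y, rack yaw ≈ -0.043), so the turn from the start pose is about -0.30. The lamp flap tops out at z≈0.43, so I lift to 0.55 first and then cross.

```bash
python3 -m pendant '[{"tz":0.06},{"tz":0.12},{"tz":0.18},{"tz":0.24},{"tz":0.30},{"tz":0.30},{"tz":0.30}]' 0 30
```

```text
schema error: expected keys tx, ty, tz, spin
```

```bash
python3 -m pendant '[{"tx":0.025,"ty":0.05,"spin":-0.03},{"tx":0.05,"ty":0.10,"spin":-0.06},{"tx":0.075,"ty":0.15,"spin":-0.09},{"tx":0.10,"ty":0.20,"spin":-0.12},{"tx":0.125,"ty":0.25,"spin":-0.15},{"tx":0.15,"ty":0.30,"spin":-0.18},{"tx":0.18,"ty":0.35,"spin":-0.21},{"tx":0.21,"ty":0.40,"spin":-0.24},{"tx":0.24,"ty":0.45,"spin":-0.27},{"tx":0.27,"ty":0.50,"spin":-0.30},{"tx":0.29,"ty":0.56,"spin":-0.30},{"tx":0.29,"ty":0.56,"spin":-0.30}]'
```

```text
schema error: expected keys tx, ty, tz, spin
```

```bash
python3 -m pendant '[{"tx":0,"ty":0,"tz":0.06,"spin":0},{"tx":0,"ty":0,"tz":0.12,"spin":0},{"tx":0,"ty":0,"tz":0.18,"spin":0},{"tx":0,"ty":0,"tz":0.24,"spin":0},{"tx":0,"ty":0,"tz":0.30,"spin":0},{"tx":0,"ty":0,"tz":0.30,"spin":0},{"tx":0,"ty":0,"tz":0.30,"spin":0}]' 0 30
```

```text
t: 0.98
tcp_pos: [0.1599, -0.6041, 0.5554]
tool_rot: [-3.114, -0.405, 0.0]
wrist_force: [0.3, -0.7, -0.6]
finger_gap: 0.999
```

```bash
python3 -m pendant '[{"tx":0.03,"ty":0.05,"tz":0,"spin":-0.03},{"tx":0.05,"ty":0.10,"tz":0,"spin":-0.06},{"tx":0.08,"ty":0.15,"tz":0,"spin":-0.09},{"tx":0.11,"ty":0.20,"tz":0,"spin":-0.12},{"tx":0.14,"ty":0.25,"tz":0,"spin":-0.15},{"tx":0.17,"ty":0.30,"tz":0,"spin":-0.18},{"tx":0.20,"ty":0.35,"tz":0,"spin":-0.21},{"tx":0.23,"ty":0.40,"tz":0,"spin":-0.24},{"tx":0.26,"ty":0.45,"tz":0,"spin":-0.27},{"tx":0.28,"ty":0.50,"tz":0,"spin":-0.30},{"tx":0.29,"ty":0.56,"tz":0,"spin":-0.30},{"tx":0.29,"ty":0.56,"tz":0,"spin":-0.30}]'
```

```text
t: 2.48
tcp_pos: [0.45, -0.0405, 0.5541]
tool_rot: [-3.14, 0.055, 0.006]
wrist_force: [0.3, -1.2, 0.8]
finger_gap: 1.002
```

```bash
python3 -m pendant '[{"tx":0,"ty":0,"tz":-0.06,"spin":0},{"tx":0,"ty":0,"tz":-0.12,"spin":0},{"tx":0,"ty":0,"tz":-0.18,"spin":0},{"tx":0,"ty":0,"tz":-0.24,"spin":0},{"tx":0,"ty":0,"tz":-0.30,"spin":0},{"tx":0,"ty":0,"tz":-0.36,"spin":0},{"tx":0,"ty":0,"tz":-0.39,"spin":0},{"tx":0,"ty":0,"tz":-0.39,"spin":0},{"tx":0,"ty":0,"tz":-0.39,"spin":0}]'
python3 - <<'E'
from cell import eyes
import cv2
for n in ("scene","top"):
    cv2.imwrite(f"pics/{n}1.png",cv2.resize(eyes.capture(n)["frame"][:,:,::-1],(784,588)))
E
```

```text
t: 3.6
tcp_pos: [0.4501, -0.0447, 0.1669]
tool_rot: [3.141, -0.066, 0.0]
wrist_force: [0.4, 0.1, -0.0]
finger_gap: 0.999
```

View pics/scene1.png

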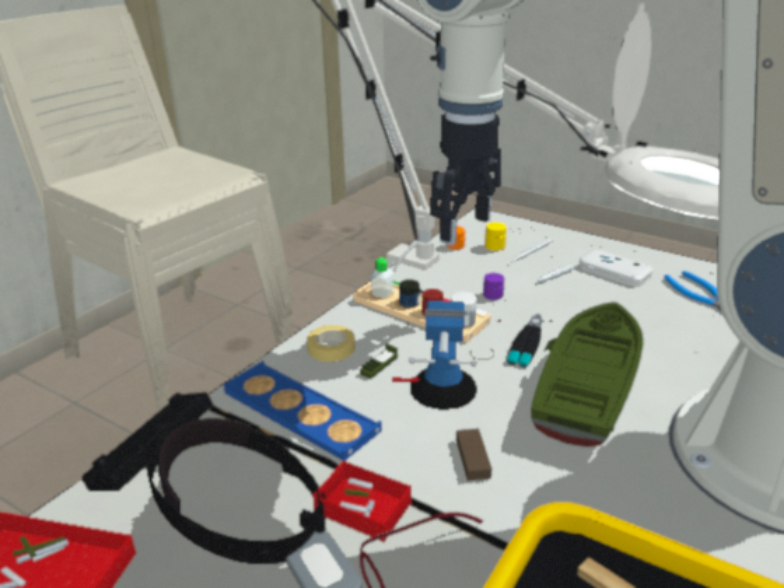

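View pics/top1.png

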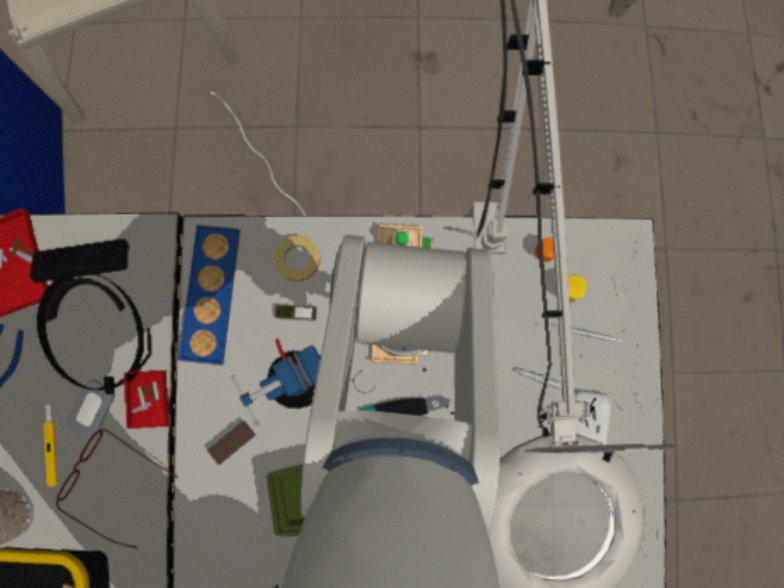

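The scene view shows the gripper squarely above the plywood rack, clear of the lamp arm (520,90) and the vise (445,320). Descending on the white pot.

```bash
python3 -m pendant '[{"tx":0.0,"ty":0.001,"tz":-0.05,"spin":0},{"tx":0.0,"ty":0.001,"tz":-0.09,"spin":0},{"tx":0.0,"ty":0.001,"tz":-0.115,"spin":0},{"tx":0.0,"ty":0.001,"tz":-0.122,"spin":0},{"tx":0.0,"ty":0.001,"tz":-0.122,"spin":0},{"tx":0.0,"ty":0.001,"tz":-0.122,"spin":0}]'
python3 -m pendant '[{"tx":0,"ty":0,"tz":0,"spin":0},{"tx":0,"ty":0,"tz":0,"spin":0},{"tx":0,"ty":0,"tz":0,"spin":0},{"tx":0,"ty":0,"tz":0,"spin":0},{"tx":0,"ty":0,"tz":0,"spin":0},{"tx":0,"ty":0,"tz":0,"spin":0},{"tx":0,"ty":0,"tz":0,"spin":0},{"tx":0,"ty":0,"tz":0,"spin":0}]' 1 25
```

```text
t: 4.45
tcp_pos: [0.4509, -0.0433, 0.0455]
tool_rot: [3.141, -0.065, 0.004]
wrist_force: [-0.1, -0.2, -0.3]
finger_gap: 1.001
t: 5.45
tcp_pos: [0.4501, -0.0432, 0.0447]
tool_rot: [3.141, -0.065, 0.001]
wrist_force: [-1.2, 0.1, 6.8]
finger_gap: 0.435
```

Gripped (gap 0.435 ≈ 37 mm). Lifting and carrying to the far disc.

```bash
python3 -m pendant '[{"tx":0,"ty":0,"tz":0.02,"spin":0},{"tx":0,"ty":0,"tz":0.06,"spin":0},{"tx":0,"ty":0,"tz":0.11,"spin":0},{"tx":0,"ty":0,"tz":0.15,"spin":0},{"tx":0.03,"ty":0.05,"tz":0.15,"spin":-0.01},{"tx":0.06,"ty":0.10,"tz":0.15,"spin":-0.02},{"tx":0.09,"ty":0.15,"tz":0.15,"spin":-0.03},{"tx":0.12,"ty":0.20,"tz":0.15,"spin":-0.04},{"tx":0.14,"ty":0.25,"tz":0.15,"spin":-0.05},{"tx":0.148,"ty":0.278,"tz":0.15,"spin":-0.05},{"tx":0.148,"ty":0.278,"tz":0.15,"spin":-0.05},{"tx":0.148,"ty":0.278,"tz":0.15,"spin":-0.05}]'
python3 - <<'E'
from cell import eyes
import cv2,pickle
c=eyes.capture("scene");pickle.dump(c,open("s2.pkl","wb"))
cv2.imwrite("pics/scene2.png",cv2.resize(c["frame"][100:320,130:390,::-1],None,fx=2.7,fy=2.7))
E
```

```text
t: 6.95
tcp_pos: [0.5973, 0.2341, 0.1939]
tool_rot: [3.138, -0.143, -0.002]
wrist_force: [-0.3, -0.3, -0.7]
finger_gap: 0.437
```

View pics/scene2.png

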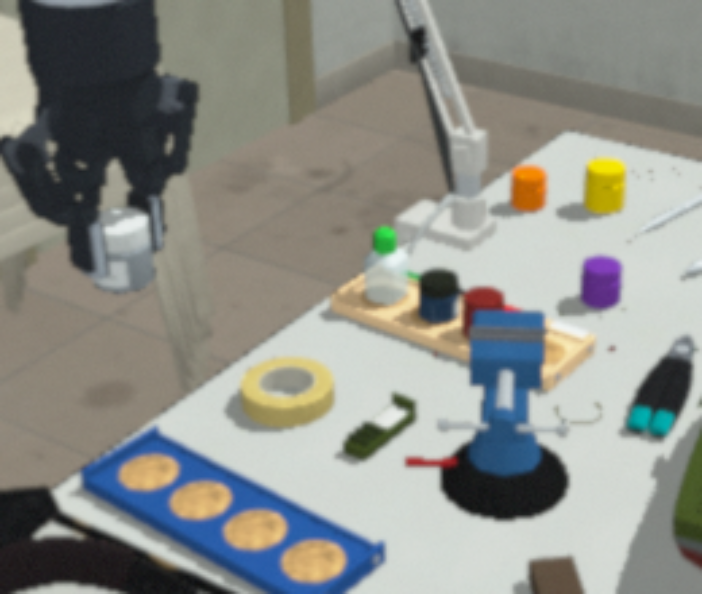

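The white pot hangs upright between the fingers at (125,250), and the blue rack below is empty. Lowering onto the far disc.

```bash
python3 -m pendant '[{"tx":0,"ty":0,"tz":-0.05,"spin":0},{"tx":0,"ty":0,"tz":-0.09,"spin":0},{"tx":0,"ty":0,"tz":-0.12,"spin":0},{"tx":0,"ty":0,"tz":-0.138,"spin":0},{"tx":0,"ty":0,"tz":-0.145,"spin":0},{"tx":0,"ty":0,"tz":-0.149,"spin":0},{"tx":0,"ty":0,"tz":-0.149,"spin":0},{"tx":0,"ty":0,"tz":-0.149,"spin":0}]'
```

```text
t: 8.0
tcp_pos: [0.5985, 0.235, 0.0462]
tool_rot: [-3.138, 0.143, -0.002]
wrist_force: [0.0, -0.2, -0.1]
finger_gap: 0.433
```

```bash
python3 -m pendant '[{"tx":0,"ty":0,"tz":-0.0015,"spin":0},{"tx":0,"ty":0,"tz":-0.0015,"spin":0},{"tx":0,"ty":0,"tz":-0.0015,"spin":0}]'
python3 -m pendant '[{"tx":0,"ty":0,"tz":0,"spin":0},{"tx":0,"ty":0,"tz":0,"spin":0},{"tx":0,"ty":0,"tz":0,"spin":0},{"tx":0,"ty":0,"tz":0,"spin":0},{"tx":0,"ty":0,"tz":0,"spin":0},{"tx":0,"ty":0,"tz":0,"spin":0}]' 0
python3 -m pendant '[{"tx":0,"ty":0,"tz":0.03,"spin":0},{"tx":0,"ty":0,"tz":0.08,"spin":0},{"tx":0,"ty":0,"tz":0.13,"spin":0},{"tx":0,"ty":0,"tz":0.15,"spin":0},{"tx":-0.02,"ty":-0.05,"tz":0.15,"spin":0.01},{"tx":-0.04,"ty":-0.10,"tz":0.15,"spin":0.02},{"tx":-0.06,"ty":-0.15,"tz":0.15,"spin":0.03},{"tx":-0.08,"ty":-0.20,"tz":0.15,"spin":0.04},{"tx":-0.09,"ty":-0.25,"tz":0.15,"spin":0.05},{"tx":-0.096,"ty":-0.277,"tz":0.15,"spin":0.05},{"tx":-0.096,"ty":-0.277,"tz":0.15,"spin":0.05},{"tx":-0.096,"ty":-0.277,"tz":0.15,"spin":0.05}]'
python3 - <<'E'
from cell import eyes
import cv2,pickle
from m import *
t=eyes.capture("top")
for o in blob(t["frame"],(0,0,110),(255,60,255),(140,160,165,190),30): print(o,onz(t,[o[0]],.050)[0].round(4),onz(t,[o[0]],.029)[0].round(4))
cv2.imwrite("pics/top3.png",cv2.resize(t["frame"][140:280,110:350,::-1],None,fx=3.2,fy=3.2))
E
```

```text
t: 8.38
tcp_pos: [0.5985, 0.2351, 0.0448]
tool_rot: [-3.138, 0.143, -0.002]
wrist_force: [-1.4, -0.5, 5.6]
finger_gap: 0.433
t: 9.12
tcp_pos: [0.5979, 0.2348, 0.0437]
tool_rot: [3.138, -0.143, -0.0]
wrist_force: [0.4, 0.2, 0.5]
finger_gap: 1.002
t: 10.62
tcp_pos: [0.5019, -0.0417, 0.1935]
tool_rot: [-3.141, 0.065, 0.001]
wrist_force: [-0.9, -0.1, 0.3]
finger_gap: 0.997
(array([148.37, 171.59]), 207, array([148.5, 171.5]), 16.0, 16.0, array([141, 164,  16,  16], dtype=int32)) [0.5976 0.2367 0.05  ] [0.6023 0.2418 0.029 ]
```

View pics/top3.png

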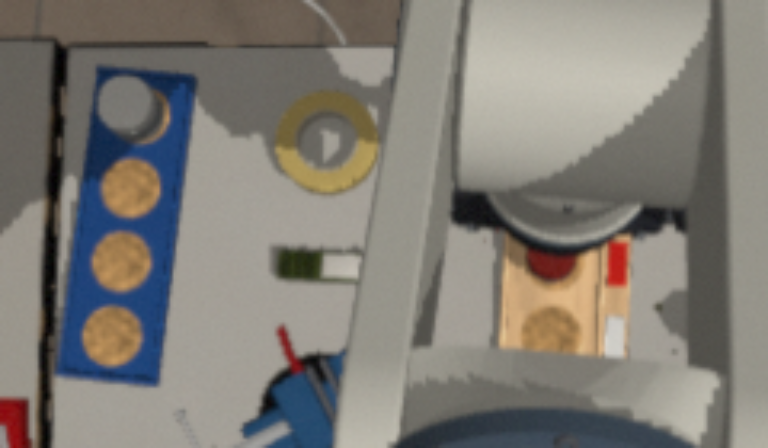

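The white pot stands centred on the far disc: measured (0.598,0.237) against disc (0.598,0.235). Red is next; the gripper is above it at (552,262).

```bash
python3 -m pendant '[{"tx":-0.001,"ty":0,"tz":-0.05,"spin":0},{"tx":-0.001,"ty":0,"tz":-0.10,"spin":0},{"tx":-0.001,"ty":0,"tz":-0.14,"spin":0},{"tx":-0.001,"ty":0,"tz":-0.152,"spin":0},{"tx":-0.001,"ty":0,"tz":-0.152,"spin":0},{"tx":-0.001,"ty":0,"tz":-0.152,"spin":0}]'
python3 -m pendant '[{"tx":0,"ty":0,"tz":0,"spin":0},{"tx":0,"ty":0,"tz":0,"spin":0},{"tx":0,"ty":0,"tz":0,"spin":0},{"tx":0,"ty":0,"tz":0,"spin":0},{"tx":0,"ty":0,"tz":0,"spin":0},{"tx":0,"ty":0,"tz":0,"spin":0},{"tx":0,"ty":0,"tz":0,"spin":0},{"tx":0,"ty":0,"tz":0,"spin":0}]' 1 25
```

```text
t: 11.42
tcp_pos: [0.5021, -0.042, 0.0431]
tool_rot: [3.141, -0.064, 0.003]
wrist_force: [0.5, -0.5, 0.6]
finger_gap: 0.993
t: 12.42
tcp_pos: [0.5012, -0.0422, 0.0423]
tool_rot: [3.141, -0.065, 0.001]
wrist_force: [-2.0, 0.3, 7.8]
finger_gap: 0.374
```

```bash
python3 -m pendant '[{"tx":0,"ty":0,"tz":0.02,"spin":0},{"tx":0,"ty":0,"tz":0.06,"spin":0},{"tx":0,"ty":0,"tz":0.11,"spin":0},{"tx":0,"ty":0,"tz":0.15,"spin":0},{"tx":0.01,"ty":0.05,"tz":0.15,"spin":-0.01},{"tx":0.02,"ty":0.10,"tz":0.15,"spin":-0.02},{"tx":0.03,"ty":0.15,"tz":0.15,"spin":-0.03},{"tx":0.04,"ty":0.20,"tz":0.15,"spin":-0.04},{"tx":0.047,"ty":0.25,"tz":0.15,"spin":-0.05},{"tx":0.047,"ty":0.281,"tz":0.15,"spin":-0.05},{"tx":0.047,"ty":0.281,"tz":0.15,"spin":-0.05},{"tx":0.047,"ty":0.281,"tz":0.15,"spin":-0.05}]'
python3 -m pendant '[{"tx":0,"ty":0,"tz":-0.05,"spin":0},{"tx":0,"ty":0,"tz":-0.09,"spin":0},{"tx":0,"ty":0,"tz":-0.12,"spin":0},{"tx":0,"ty":0,"tz":-0.138,"spin":0},{"tx":0,"ty":0,"tz":-0.144,"spin":0},{"tx":0,"ty":0,"tz":-0.148,"spin":0},{"tx":0,"ty":0,"tz":-0.148,"spin":0},{"tx":0,"ty":0,"tz":-0.148,"spin":0}]'
```

```text
t: 13.92
tcp_pos: [0.5476, 0.2382, 0.1916]
tool_rot: [3.138, -0.143, -0.001]
wrist_force: [-0.8, -0.2, 0.2]
finger_gap: 0.375
t: 14.92
tcp_pos: [0.5484, 0.2391, 0.0446]
tool_rot: [-3.138, 0.143, -0.002]
wrist_force: [-1.2, 0.6, 0.0]
finger_gap: 0.378
```

```bash
python3 -m pendant '[{"tx":0,"ty":0,"tz":-0.001,"spin":0},{"tx":0,"ty":0,"tz":-0.002,"spin":0},{"tx":0,"ty":0,"tz":-0.002,"spin":0},{"tx":0,"ty":0,"tz":-0.002,"spin":0}]'
python3 -m pendant '[{"tx":0,"ty":0,"tz":0,"spin":0},{"tx":0,"ty":0,"tz":0,"spin":0},{"tx":0,"ty":0,"tz":0,"spin":0},{"tx":0,"ty":0,"tz":0,"spin":0},{"tx":0,"ty":0,"tz":0,"spin":0},{"tx":0,"ty":0,"tz":0,"spin":0}]' 0
python3 -m pendant '[{"tx":0,"ty":0,"tz":0.03,"spin":0},{"tx":0,"ty":0,"tz":0.08,"spin":0},{"tx":0,"ty":0,"tz":0.13,"spin":0},{"tx":0,"ty":0,"tz":0.15,"spin":0},{"tx":-0.003,"ty":-0.05,"tz":0.15,"spin":0.01},{"tx":-0.003,"ty":-0.10,"tz":0.15,"spin":0.02},{"tx":-0.003,"ty":-0.15,"tz":0.15,"spin":0.03},{"tx":-0.003,"ty":-0.20,"tz":0.15,"spin":0.04},{"tx":-0.003,"ty":-0.25,"tz":0.15,"spin":0.05},{"tx":-0.003,"ty":-0.286,"tz":0.15,"spin":0.05},{"tx":-0.003,"ty":-0.286,"tz":0.15,"spin":0.05},{"tx":-0.003,"ty":-0.286,"tz":0.15,"spin":0.05}]'
python3 - <<'E'
from cell import eyes
import cv2,pickle
from m import *
t=eyes.capture("top")
for o in blob(t["frame"],(0,130,40),(8,255,255),(130,180,170,215),30)+blob(t["frame"],(245,130,40),(255,255,255),(130,180,170,215),30): print(o,onz(t,[o[0]],.042)[0].round(4),onz(t,[o[0]],.025)[0].round(4))
cv2.imwrite("pics/top4.png",cv2.resize(t["frame"][140:280,110:350,::-1],None,fx=3.2,fy=3.2))
c=eyes.capture("scene")
cv2.imwrite("pics/scene4.png",cv2.resize(c["frame"][100:320,130:390,::-1],None,fx=2.7,fy=2.7))
E
```

```text
t: 15.42
tcp_pos: [0.5482, 0.239, 0.0424]
tool_rot: [-3.138, 0.143, -0.001]
wrist_force: [-2.0, 0.5, 6.1]
finger_gap: 0.373
t: 16.18
tcp_pos: [0.5479, 0.2388, 0.0418]
tool_rot: [3.138, -0.143, -0.0]
wrist_force: [-0.1, -0.3, 0.0]
finger_gap: 0.998
t: 17.68
tcp_pos: [0.5449, -0.0468, 0.1918]
tool_rot: [-3.141, 0.066, 0.0]
wrist_force: [-0.4, 1.0, -0.7]
finger_gap: 1.004
(array([147.68, 196.44]), 174, array([147.5, 196.5]), 15.1, 15.1, array([140, 190,  16,  15], dtype=int32)) [0.5465 0.2378 0.042 ] [0.5495 0.2418 0.025 ]
```

View pics/top4.png

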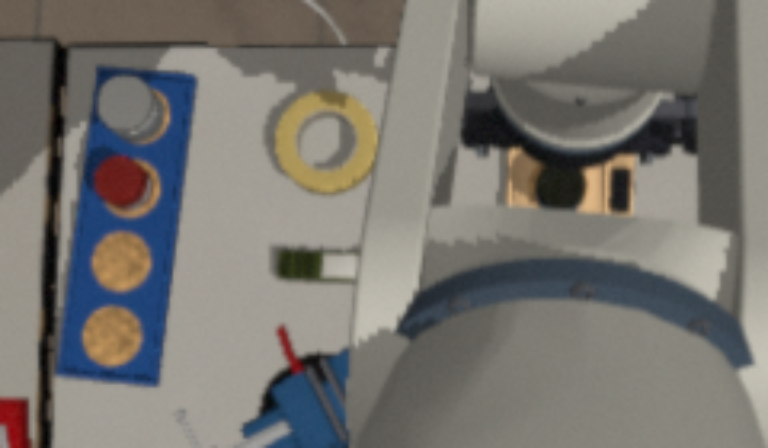

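View pics/scene4.png

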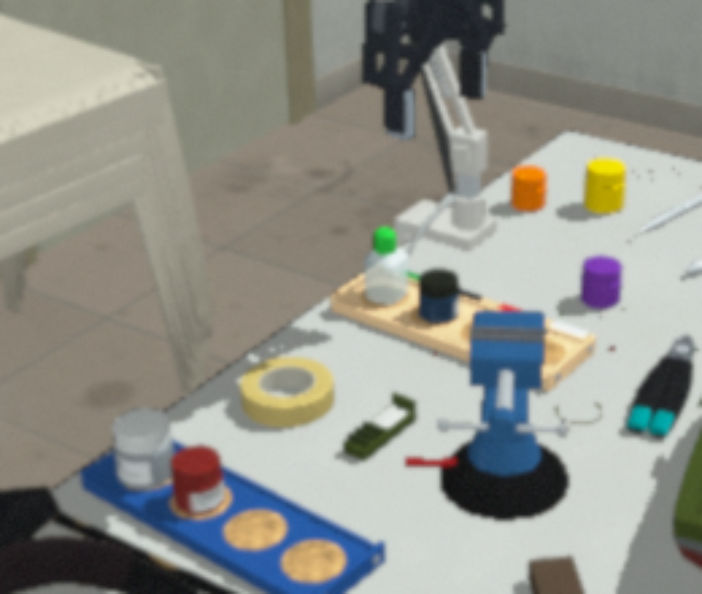

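White (140,450) and red (197,485) stand upright on the far two discs; the tape and part haven't moved. Next is black.

```bash
python3 -m pendant '[{"tx":0,"ty":0,"tz":-0.05,"spin":0},{"tx":0,"ty":0,"tz":-0.10,"spin":0},{"tx":0,"ty":0,"tz":-0.14,"spin":0},{"tx":0,"ty":0,"tz":-0.15,"spin":0},{"tx":0,"ty":0,"tz":-0.15,"spin":0},{"tx":0,"ty":0,"tz":-0.15,"spin":0}]'
python3 -m pendant '[{"tx":0,"ty":0,"tz":0,"spin":0},{"tx":0,"ty":0,"tz":0,"spin":0},{"tx":0,"ty":0,"tz":0,"spin":0},{"tx":0,"ty":0,"tz":0,"spin":0},{"tx":0,"ty":0,"tz":0,"spin":0},{"tx":0,"ty":0,"tz":0,"spin":0},{"tx":0,"ty":0,"tz":0,"spin":0},{"tx":0,"ty":0,"tz":0,"spin":0}]' 1 25
```

```text
t: 18.52
tcp_pos: [0.5462, -0.047, 0.0433]
tool_rot: [3.141, -0.064, 0.004]
wrist_force: [0.1, 0.7, 0.4]
finger_gap: 1.003
t: 19.52
tcp_pos: [0.5452, -0.0472, 0.0423]
tool_rot: [-3.141, 0.065, -0.001]
wrist_force: [-1.8, -0.5, 6.5]
finger_gap: 0.381
```

```bash
python3 -m pendant '[{"tx":0,"ty":0,"tz":0.02,"spin":0},{"tx":0,"ty":0,"tz":0.06,"spin":0},{"tx":0,"ty":0,"tz":0.11,"spin":0},{"tx":0,"ty":0,"tz":0.15,"spin":0},{"tx":-0.01,"ty":0.05,"tz":0.15,"spin":-0.01},{"tx":-0.02,"ty":0.10,"tz":0.15,"spin":-0.02},{"tx":-0.03,"ty":0.15,"tz":0.15,"spin":-0.03},{"tx":-0.04,"ty":0.20,"tz":0.15,"spin":-0.04},{"tx":-0.046,"ty":0.25,"tz":0.15,"spin":-0.05},{"tx":-0.046,"ty":0.292,"tz":0.15,"spin":-0.05},{"tx":-0.046,"ty":0.292,"tz":0.15,"spin":-0.05},{"tx":-0.046,"ty":0.292,"tz":0.15,"spin":-0.05}]'
python3 -m pendant '[{"tx":0,"ty":0,"tz":-0.05,"spin":0},{"tx":0,"ty":0,"tz":-0.09,"spin":0},{"tx":0,"ty":0,"tz":-0.12,"spin":0},{"tx":0,"ty":0,"tz":-0.138,"spin":0},{"tx":0,"ty":0,"tz":-0.144,"spin":0},{"tx":0,"ty":0,"tz":-0.148,"spin":0},{"tx":0,"ty":0,"tz":-0.148,"spin":0},{"tx":0,"ty":0,"tz":-0.148,"spin":0}]'
```

```text
t: 21.02
tcp_pos: [0.4986, 0.2443, 0.1915]
tool_rot: [3.138, -0.142, -0.001]
wrist_force: [0.4, -0.7, -1.0]
finger_gap: 0.37
t: 22.02
tcp_pos: [0.4994, 0.2451, 0.0446]
tool_rot: [-3.138, 0.143, -0.002]
wrist_force: [-0.6, 0.7, -0.5]
finger_gap: 0.378
```

```bash
python3 -m pendant '[{"tx":0,"ty":-0.001,"tz":-0.001,"spin":0},{"tx":0,"ty":-0.001,"tz":-0.002,"spin":0},{"tx":0,"ty":-0.001,"tz":-0.002,"spin":0},{"tx":0,"ty":-0.001,"tz":-0.002,"spin":0}]'
python3 -m pendant '[{"tx":0,"ty":0,"tz":0,"spin":0},{"tx":0,"ty":0,"tz":0,"spin":0},{"tx":0,"ty":0,"tz":0,"spin":0},{"tx":0,"ty":0,"tz":0,"spin":0},{"tx":0,"ty":0,"tz":0,"spin":0},{"tx":0,"ty":0,"tz":0,"spin":0}]' 0
python3 -m pendant '[{"tx":0,"ty":0,"tz":0.03,"spin":0},{"tx":0,"ty":0,"tz":0.08,"spin":0},{"tx":0,"ty":0,"tz":0.13,"spin":0},{"tx":0,"ty":0,"tz":0.15,"spin":0},{"tx":0.02,"ty":-0.05,"tz":0.15,"spin":0.01},{"tx":0.04,"ty":-0.10,"tz":0.15,"spin":0.02},{"tx":0.06,"ty":-0.15,"tz":0.15,"spin":0.03},{"tx":0.08,"ty":-0.20,"tz":0.15,"spin":0.04},{"tx":0.09,"ty":-0.25,"tz":0.15,"spin":0.05},{"tx":0.1,"ty":-0.294,"tz":0.15,"spin":0.05},{"tx":0.1,"ty":-0.294,"tz":0.15,"spin":0.05},{"tx":0.1,"ty":-0.294,"tz":0.15,"spin":0.05}]'
python3 - <<'E'
from cell import eyes
import cv2,pickle
from m import *
t=eyes.capture("top")
for o in blob(t["frame"],(0,0,0),(255,255,45),(135,205,165,232),30): print(o,onz(t,[o[0]],.042)[0].round(4),onz(t,[o[0]],.025)[0].round(4))
cv2.imwrite("pics/top5.png",cv2.resize(t["frame"][140:280,110:350,::-1],None,fx=3.2,fy=3.2))
c=eyes.capture("scene")
cv2.imwrite("pics/scene5.png",cv2.resize(c["frame"][100:320,130:390,::-1],None,fx=2.7,fy=2.7))
E
```

```text
t: 22.52
tcp_pos: [0.4991, 0.2438, 0.0423]
tool_rot: [-3.138, 0.143, -0.0]
wrist_force: [-2.2, -1.0, 6.2]
finger_gap: 0.377
t: 23.28
tcp_pos: [0.4989, 0.2438, 0.0418]
tool_rot: [3.138, -0.143, -0.0]
wrist_force: [0.2, -0.1, 1.0]
finger_gap: 1.002
t: 24.78
tcp_pos: [0.5986, -0.0499, 0.1916]
tool_rot: [-3.141, 0.066, 0.001]
wrist_force: [-0.3, 0.0, -0.3]
finger_gap: 0.999
(array([143.95, 218.56]), 177, array([143.5, 218.5]), 14.0, 16.0, array([136, 212,  16,  14], dtype=int32)) [0.5    0.2437 0.042 ] [0.5023 0.2479 0.025 ]
```

View pics/top5.png

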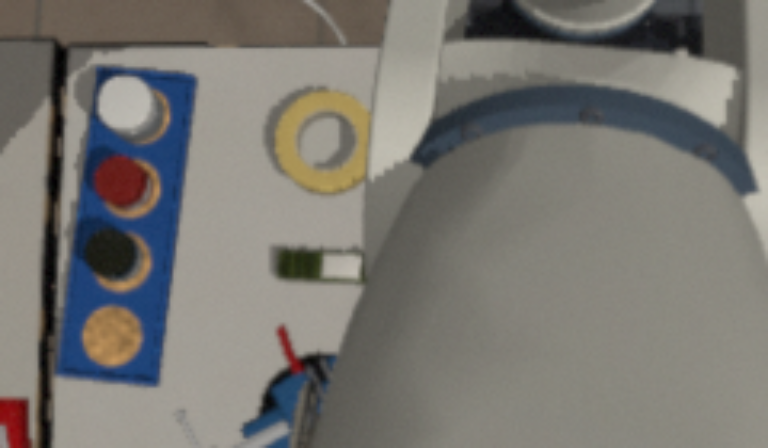

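View pics/scene5.png

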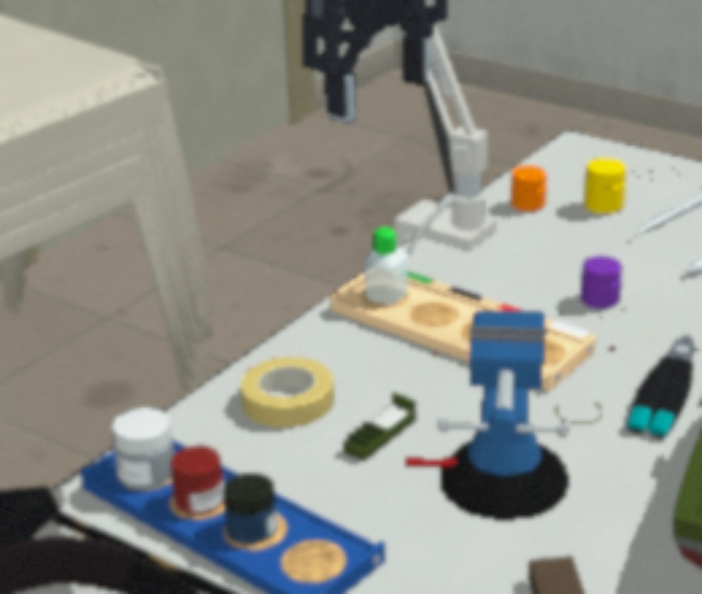

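Black stands on its disc: measured (0.500,0.244) against disc (0.499,0.244). For the bottle I'll open only partly, to keep the finger clear of the lamp cable at (400,245) in the scene crop.

```bash
python3 -m pendant '[{"tx":0.0005,"ty":0,"tz":-0.03,"spin":0},{"tx":0.0005,"ty":0,"tz":-0.05,"spin":0},{"tx":0.0005,"ty":0,"tz":-0.08,"spin":0},{"tx":0.0005,"ty":0,"tz":-0.11,"spin":0},{"tx":0.0005,"ty":0,"tz":-0.135,"spin":0},{"tx":0.0005,"ty":0,"tz":-0.146,"spin":0},{"tx":0.0005,"ty":0,"tz":-0.146,"spin":0},{"tx":0.0005,"ty":0,"tz":-0.146,"spin":0}]' 0.3
python3 -m pendant '[{"tx":0,"ty":0,"tz":0,"spin":0},{"tx":0,"ty":0,"tz":0,"spin":0},{"tx":0,"ty":0,"tz":0,"spin":0},{"tx":0,"ty":0,"tz":0,"spin":0},{"tx":0,"ty":0,"tz":0,"spin":0},{"tx":0,"ty":0,"tz":0,"spin":0},{"tx":0,"ty":0,"tz":0,"spin":0},{"tx":0,"ty":0,"tz":0,"spin":0}]' 1 25
```

```text
t: 25.88
tcp_pos: [0.6002, -0.0499, 0.0468]
tool_rot: [3.141, -0.064, 0.002]
wrist_force: [0.6, -0.5, 0.4]
finger_gap: 0.7
t: 26.88
tcp_pos: [0.6, -0.0503, 0.0467]
tool_rot: [3.141, -0.065, 0.002]
wrist_force: [-0.8, 0.6, 6.8]
finger_gap: 0.34
```

Gripped square across the flats (29 mm).

```bash
python3 -m pendant '[{"tx":0,"ty":0,"tz":0.02,"spin":0},{"tx":0,"ty":0,"tz":0.06,"spin":0},{"tx":0,"ty":0,"tz":0.11,"spin":0},{"tx":0,"ty":0,"tz":0.15,"spin":0},{"tx":-0.02,"ty":0.05,"tz":0.15,"spin":-0.01},{"tx":-0.04,"ty":0.10,"tz":0.15,"spin":-0.02},{"tx":-0.06,"ty":0.15,"tz":0.15,"spin":-0.03},{"tx":-0.09,"ty":0.20,"tz":0.15,"spin":-0.04},{"tx":-0.12,"ty":0.25,"tz":0.15,"spin":-0.05},{"tx":-0.151,"ty":0.298,"tz":0.15,"spin":-0.05},{"tx":-0.151,"ty":0.298,"tz":0.15,"spin":-0.05},{"tx":-0.151,"ty":0.298,"tz":0.15,"spin":-0.05}]'
python3 - <<'E'
from cell import eyes
import cv2
c=eyes.capture("scene")
cv2.imwrite("pics/scene6.png",cv2.resize(c["frame"][100:320,130:390,::-1],None,fx=2.7,fy=2.7))
E
```

```text
t: 28.38
tcp_pos: [0.4486, 0.2479, 0.1967]
tool_rot: [-3.138, 0.141, -0.002]
wrist_force: [0.8, -0.3, -0.4]
finger_gap: 0.336
```

View pics/scene6.png

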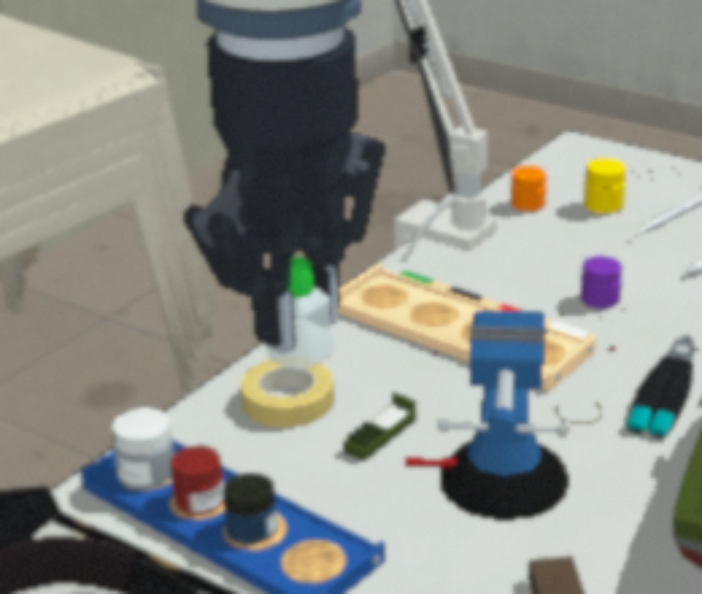

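The bottle hangs upright at (303,310). Lowering it onto the near disc (314,560).

```bash
python3 -m pendant '[{"tx":0,"ty":0.0,"tz":-0.05,"spin":0},{"tx":0,"ty":0.0,"tz":-0.09,"spin":0},{"tx":0,"ty":0.0,"tz":-0.12,"spin":0},{"tx":0,"ty":0.0,"tz":-0.138,"spin":0},{"tx":0,"ty":0.0,"tz":-0.145,"spin":0},{"tx":0,"ty":0.0,"tz":-0.148,"spin":0},{"tx":0,"ty":0.0,"tz":-0.150,"spin":0},{"tx":0,"ty":0.0,"tz":-0.150,"spin":0},{"tx":0,"ty":0.0,"tz":-0.150,"spin":0}]'
```

```text
t: 29.55
tcp_pos: [0.4491, 0.2479, 0.0466]
tool_rot: [-3.138, 0.143, -0.002]
wrist_force: [0.6, -1.6, 6.2]
finger_gap: 0.338
```

Contact felt (6 N). Releasing partway, then rising.

```bash
python3 -m pendant '[{"tx":0,"ty":0,"tz":0,"spin":0},{"tx":0,"ty":0,"tz":0,"spin":0},{"tx":0,"ty":0,"tz":0,"spin":0},{"tx":0,"ty":0,"tz":0,"spin":0},{"tx":0,"ty":0,"tz":0,"spin":0},{"tx":0,"ty":0,"tz":0,"spin":0}]' 0.25
python3 -m pendant '[{"tx":0,"ty":0,"tz":0.03,"spin":0},{"tx":0,"ty":0,"tz":0.08,"spin":0},{"tx":0,"ty":0,"tz":0.13,"spin":0},{"tx":0,"ty":0,"tz":0.18,"spin":0},{"tx":0.02,"ty":-0.05,"tz":0.20,"spin":0},{"tx":0.04,"ty":-0.10,"tz":0.20,"spin":0},{"tx":0.06,"ty":-0.15,"tz":0.20,"spin":0},{"tx":0.06,"ty":-0.20,"tz":0.20,"spin":0},{"tx":0.06,"ty":-0.25,"tz":0.20,"spin":0},{"tx":0.06,"ty":-0.28,"tz":0.20,"spin":0},{"tx":0.06,"ty":-0.28,"tz":0.20,"spin":0},{"tx":0.06,"ty":-0.28,"tz":0.20,"spin":0}]'
python3 - <<'E'
from cell import eyes
import cv2,pickle
from m import *
t=eyes.capture("top");f=t["frame"]
for n,lo,hi,z in [("white",(0,0,110),(255,60,255),.05),("red",(0,130,40),(8,255,255),.042),("black",(0,0,0),(255,255,45),.042),("gcap",(70,120,60),(100,255,255),.065)]:
    for o in blob(f,lo,hi,(132,160,168,258),30)[:2]: print(n,o,onz(t,[o[0]],z)[0].round(4))
cv2.imwrite("pics/top7.png",cv2.resize(f[140:280,110:350,::-1],None,fx=3.2,fy=3.2))
c=eyes.capture("scene")
cv2.imwrite("pics/scene7.png",cv2.resize(c["frame"][100:320,130:390,::-1],None,fx=2.7,fy=2.7))
pickle.dump(dict(top=t,scene=c),open("cap7.pkl","wb"))
for p in [(.4489,.2488,.008),(.4489,.2488,.065),(.4986,.2441,.025),(.5482,.2395,.025),(.598,.235,.029)]: print(((proj(c,p)-[130,100])*2.7).round())
E
```

```text
t: 30.3
tcp_pos: [0.4484, 0.2478, 0.0457]
tool_rot: [3.138, -0.143, -0.0]
wrist_force: [0.1, -0.8, -0.4]
finger_gap: 0.745
t: 31.8
tcp_pos: [0.5084, -0.0318, 0.2457]
tool_rot: [-3.138, 0.144, 0.0]
wrist_force: [0.4, 0.3, 0.1]
finger_gap: 0.748
white (array([164.71, 236.2 ]), 266, array([163.5, 227.5]), 60.0, 8.0, array([160, 198,   8,  60], dtype=int32)) [0.463  0.1974 0.05  ]
white (array([149.58, 172.53]), 244, array([149.46, 172.78]), 18.5, 17.4, array([141, 164,  18,  18], dtype=int32)) [0.5956 0.2341 0.05  ]
red (array([147.73, 196.51]), 172, array([148., 197.]), 15.0, 15.0, array([141, 190,  15,  15], dtype=int32)) [0.5463 0.2377 0.042 ]
black (array([143.92, 218.62]), 181, array([143.5, 219. ]), 15.0, 16.0, array([136, 212,  16,  15], dtype=int32)) [0.4999 0.2438 0.042 ]
gcap (array([137.89, 242.08]), 65, array([138., 242.]), 9.0, 9.0, array([134, 238,   9,   9], dtype=int32)) [0.4492 0.2487 0.065 ]
[[309. 561.]]
[[304. 487.]]
[[249. 508.]]
[[194. 479.]]
[[141. 446.]]
```

View pics/top7.png

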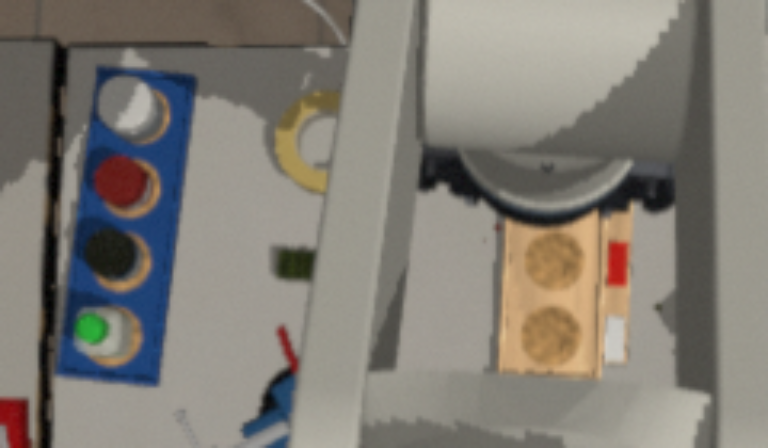

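View pics/scene7.png

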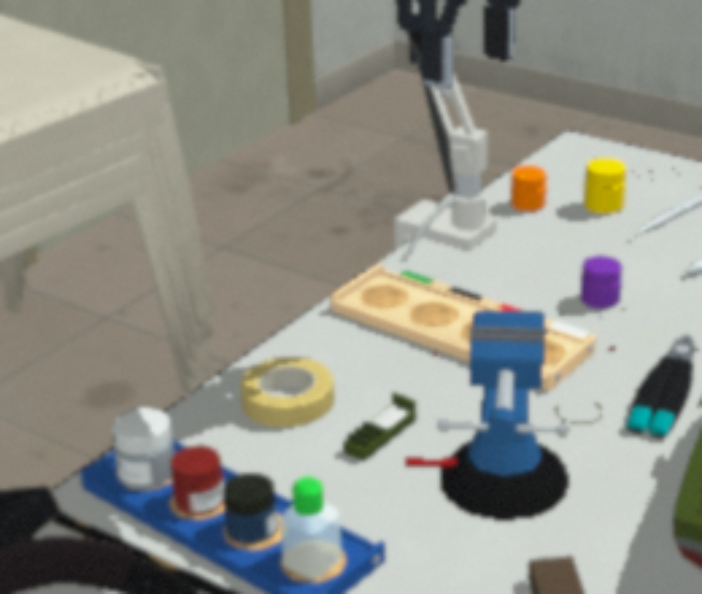

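```bash
python3 -c "
from cell import bot
s=bot.state();print(s['t'],abs(s['qd']).max(),s['wrist_force']);print(bot.sign_off())"
```

```text
31.9 0.004215211120528322 [-0.36399848  0.12171746 -0.20590359]
the job is handed in; nothing more can be done
None
```

I moved all four to the blue rack in reverse order and handed the job in at about 32 s of the 102 s allowed. From nearest the robot to farthest, the blue rack now holds the green-capped bottle, black, red and white.

**Checks after the last placing:**
- **Upright:** all four stand upright in the final pictures, and none tipped over.
- **Centring:** in the top view each one is within about 2.5 mm of its disc centre; white and red are the farthest off. The side view agrees except for black, which it puts about 2.5 mm off centre where the top view says about 1.5 mm. That is within the camera calibration error.
- **Other things on the table:** the tape roll, the green part and the orange, purple and yellow look-alikes look unmoved in the side view. The arm hid part of the tape and the green part in the last top view.
- **Robot:** the gripper was clear of everything at hand-in. The highest wrist force in the readings was about 8 N.

No check failed. My first two move commands were refused as malformed, before anything moved.

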